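# Pull an orifice plate from the leaning rack and set it up on the checking stand

### The job

From the slotted rack, take the steel plate whose tab is in the middle of its top edge: grip it by the tab and slide it up out of its leaning slot. Stand it tab up on the ledge of the checking stand, middle to middle and leaning back flat against both arms, and let go; the ledge is clamped at a height you have to find, so lower the plate gently until it takes the weight - neither drop it nor press it down hard. Leave the other two plates in their slots and the fittings and tools lying about where they are.

Things in the scene. Friction and masses are not known exactly. Their poses are not given: they have to be found in the camera images.
- rack: Fixed rack, 175 x 130 mm: 12 mm wooden base, two grey cheeks 66 mm high, and three slots (9 mm wide, 113 mm along y) at x = -46, 0, +46 mm. Slots lean 30 deg from vertical, upper end to -x. Ribs, 70 mm long up the slope, guide only the outer 10 mm of a plate's side edges. Origin on the table under the middle slot, z up. Place and yaw (+-0.35) vary; left or right of the robot.
- plate_mid: Plate to move, in any of the slots: steel, 6 mm thick, 110 wide, 90 high, 40 mm bore, tab in the middle of its top edge. Origin: middle of the lower edge, mid-thickness. z: from lower edge to tab; y: along the width; x: the normal. At the start it stands on the rack's base, z leaning 30 deg from vertical, y along the rack's y. 0.2 to 0.45 kg.
- tab_top (a point): Middle of the top of plate_mid's tab, 125 mm above the plate's lower edge. The tab is 34 mm wide, 35 mm high, 6 mm thick, and rises above the other plates' bodies.
- plate_corner: Another steel plate of the same size and frame, but with its tab at one end (the +y end) of the top edge: to stay in its slot.
- plate_plain: Another steel plate, 110 x 6 x 90 mm, same frame, with no tab and a larger bore: to stay in its slot.
- stand: Fixed leaning stand, base 150 x 130 mm. Origin in the face of its two arms, on the middle line, 12 mm above the table; z up the slope along the arms (25 deg from vertical, top leaning to the robot's side); y level, across the arms; x out of the face, the side where the plate goes. A plate leaning on the arms has its mid-plane at x = 3 mm. Place and yaw (+-0.35) vary.
- stand_top (a point): Middle line of the stand at the arms' upper ends, in their face, z = 127 mm of the stand's frame. The two arms are 18 mm wide and 8 mm thick, centred at y = -43 and +43 mm; between them (68 mm) it is open, so a finger can pass behind the plate.
- ledge_low (a point): Lowest place of the ledge's floor on the stand: z = 25 mm, x = 0, y = 0 of its frame. The ledge (aluminium, y -55 to 55 mm, floor 18 mm out from the arms' face, then a lip 6 mm high) is clamped anywhere from z = 25 to 65 mm up the slope. Its height differs every time and is not reported: feel for it. It holds firm under 60 N.
- coupling: Loose round steel coupling, 50 mm across, 44 mm high, between the rack and the stand: leave alone. Origin at the centre of its underside.
- flange: Loose dark steel neck flange, 120 mm across, 42 mm high: leave alone.
- tee: Loose dark pipe tee, 120 mm long, 54 mm high, beyond the rack and stand: leave alone.
- elbow: Loose dark pipe elbow, about 120 mm across, 52 mm high: leave alone.
- oil_can: Loose grey can, 64 mm across, 130 mm high: leave alone.
- bolt_tray: Open blue steel tray, 130 x 170 x 50 mm: leave alone.
- wrench: Wrench, 160 mm long, lying on the table on the robot's side of the rack and stand: leave alone.
Not all that is in view belongs to the job. What is shaped like the plate_mid but green or yellow is not meant. What is shaped like the rack but orange is not meant.

How it is judged:
By the outcome, as a careful person would: the job done as asked, in the order asked, and still so for the second after the job is handed in, with the robot touching nothing.
It also fails if it takes over 46 s, if anything falls off the work surface, if the arm or the gripper's body presses on something with over 40 N, if the wrist force passes 120 N, or if a joint passes its speed limit or range.

### The arm

A 6-joint arm with a two-finger parallel gripper is mounted at the origin on the work surface. World frame = base frame: x ahead of the robot, y to its left, z up, the work surface at z = 0. Lengths are in m, angles in rad, forces in N, time in s.
With the tool pointing down it reaches from about 0.375 to 0.825 m from the base axis. Payload 5.5 kg.
Tool frame: the origin (TCP) lies on the centre line of the jaws, within the pads' length; the fingertips stand env.tip_reach ahead of it and the grasp point (between the pads) lies 5 mm behind it (env.tip_reach is the distance from the TCP to the fingertips, in m); z points along the fingers, y is the line along which they close (so a half turn about z gives the same grasp; the last joint's range is limited). The gripper opens to 85 mm and grips with 20 to 120 N. Pads are 22 mm wide; open, the fingers measure 114 mm over their backs; the gripper's body (76 mm by 85 mm) begins 54 mm behind the grasp point. The pads swing forward as they close: fully open they stand 13 mm farther back than shut.
Start: joints at [1.348, 0.314, -0.047, 1.21, 0, 1.571], TCP at [0.133, 0.585, 0.245] pointing down, gripper open.
Joint ranges: [-2.67, 2.67], [-0.69, 1.73], [-1.03, 1.25], [-2.08, 2.16], [-1.42, 1.45], [-3.14, 3.14]. Speed limits (rad/s): [2.39, 2.39, 3.01, 3.14, 3.14, 3.14].

### API

Orientations are given as a rotation vector (axis times angle).
In Python, from plant import status, eyes, ticket, env gives the robot as it stands. The module is installed in compiled form; this text tells all that it offers.
- The arm moves only by the shell command python3 -m handwheel 'ROWS' [FORCE]. ROWS is JSON, a list of rows, each a list of 3 entries, a list of its own where there are three numbers: the shift along the world's x, y, z in mm, then the turn about the world's z in rad, then the gripper's target within -1 to 1 (fully open at 1, half-way at 0, shut at -1). In form: [[[dx, dy, dz], spin, hand], ...]. A call has 1 to 8 rows; each row shifts and turns the commanded pose from where the row before left it; what a row does not reach is not made up. A row lasts 1/12 s, in which the tool goes at most 41.7 mm and 7.16 degrees, less where a joint would pass 70% of its speed; a pose out of reach is approached as far as the arm can. A call is refused whole if a number of a shift passes 41.7 or a number of a turn 0.125, either way. A call with a gripper value outside its range is refused whole. The fingers move at their own pace and stop on an object; FORCE is the grip in N (left out, the last holds). Time passes only in rows, so rows that do not move let the fingers close. It gives the time, the measured TCP pose, the force, the opening and the grip force at its end, in the units of the state.
- status.state(): the state, without advancing time (a new reading comes with each control period).
- eyes.camera(name): name is "scene" or "top"; returns a dict with "color" (400x640x3 uint8, blue, green, red), "K" (3x3 intrinsics, pixels), "world_from_camera" (4x4, takes a point from camera to world coordinates). Camera axes: x right, y up, looking along -z (the intrinsics and any distortion apply to the point x, -y, -z); pixel columns grow to the right and rows downward; lengths in m; the calibration is good to about 2 mm. A picture is of the moment at which its call begins. There is no depth.
- ticket.hand_in(): hands the job in; it is judged then, once.
The state is a dict: "t": time; "qpos": joint angles; "qd": joint speeds; "tau": joint torques, N m; "eef_pos": TCP position; "eef_rot": TCP orientation; "contact_force": force on the tool from outside, world axes, zero at the start; "torque": the same for the moment, N m; "grip_width": finger opening in m; "grasp_force": force on a finger pad.
Only numpy, scipy, OpenCV 4.12 (cv2) and the standard library are available. Lean on these libraries where they do the work, as an engineer would, in place of code of your own. Each camera call takes 0.05 s, during which the arm holds its last target. There are 200 camera calls.

## Working session

There is one attempt and no reset: what is moved stays moved. The work goes in short steps, Python scripts to look and compute and a shell command to move; the robot and the scene stay as the last step left them, time stands still between calls to the robot, and variables do not carry over. Pictures are saved under pics/ and viewed, at most 10 in all, crops included, and the job is handed in when it is done.

```bash
mkdir -p pics; python3 - <<'E'
from plant import status, eyes, env
import cv2,numpy as np
for n in("scene","top"):
    c=eyes.camera(n); cv2.imwrite(f"pics/{n}0.png",c["color"]); print(n,c["K"].tolist(),np.round(c["world_from_camera"],4).tolist(),[k for k in c])
s=status.state(); print(s,env.tip_reach)
E
```

```text
scene [[429.82704961101166, 0.0, 324.87604532376366], [0.0, 429.82704961101166, 197.01844349512965], [0.0, 0.0, 1.0]] [[0.8068, -0.415, 0.4205, 1.0374], [0.5907, 0.5809, -0.56, -0.6726], [-0.0118, 0.7002, 0.7138, 0.9606], [0.0, 0.0, 0.0, 1.0]] ['color', 'K', 'world_from_camera']
top [[491.03094156917905, 0.0, 317.0865125000137], [0.0, 491.03094156917905, 199.0668000144084], [0.0, 0.0, 1.0]] [[-0.022, 0.9838, -0.1777, 0.2628], [-0.9998, -0.022, 0.0019, 0.0081], [-0.002, 0.1777, 0.9841, 1.5736], [0.0, 0.0, 0.0, 1.0]] ['color', 'K', 'world_from_camera']
{'t': 0.1, 'qpos': array([ 1.34801397e+00,  3.14159876e-01, -4.79589824e-02,  1.21016252e+00,
        3.25825646e-05,  1.57082771e+00]), 'qd': array([-0.00037064, -0.00050995,  0.00163151,  0.00208639, -0.00094297,
       -0.00042091]), 'tau': array([-5.82832417e-04, -5.40767455e+01,  3.40542769e+01,  1.12084459e-02,
        2.84798199e-05,  6.21953603e-06]), 'eef_pos': array([0.13245209, 0.58471387, 0.24452681]), 'eef_rot': array([-3.49249451e-01, -3.12191982e+00,  2.31242966e-03]), 'contact_force': array([-0.20986052, -0.8573277 , -0.03284221]), 'torque': array([ 0.01950589, -0.01136918,  0.03179457]), 'grasp_force': 0.0, 'grip_width': 0.08524202338307103} 0.014
```

View pics/scene0.png

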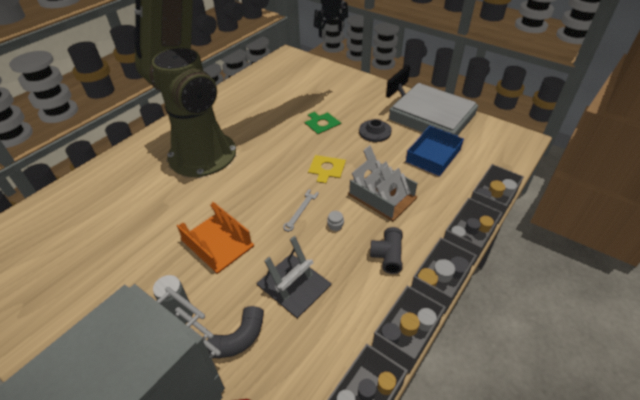

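View pics/top0.png

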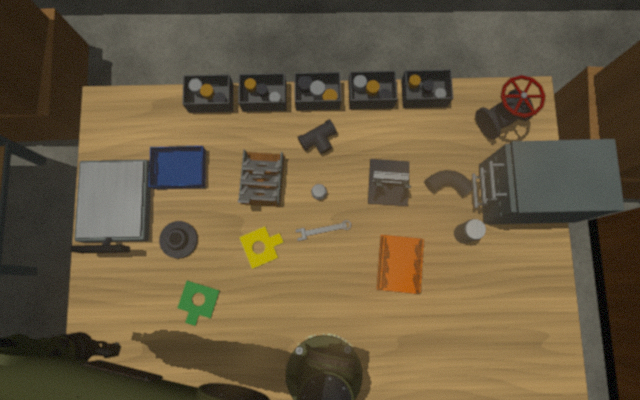

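```bash
python3 - <<'E'
import cv2,numpy as np
t=cv2.imread("pics/top0.png");s=cv2.imread("pics/scene0.png")
def cr(i,x,y,w=80,h=60):
    return cv2.resize(i[y:y+h,x:x+w],(400,300),interpolation=cv2.INTER_CUBIC)
m=np.vstack([np.hstack([cr(t,222,145),cr(t,350,150)]),np.hstack([cr(s,340,150,),cr(s,250,235,88,66+12)[:300]])])
m=cv2.convertScaleAbs(m,alpha=1.4,beta=10)
cv2.imwrite("pics/m1.png",m)
E
```

```text
(no output)
```

View pics/m1.png

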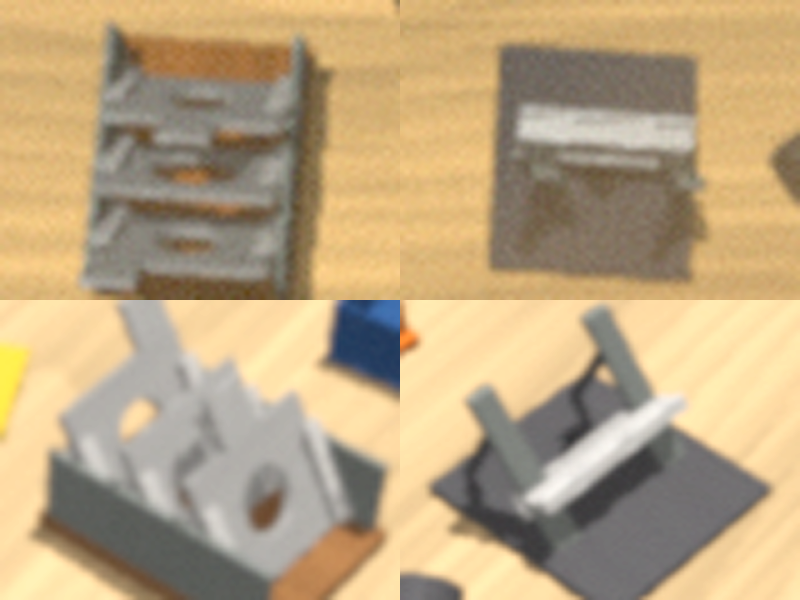

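```bash
python3 - <<'E'
import cv2,numpy as np
from plant import eyes
acc={}
for n in("top","scene"):
    acc[n]=np.mean([eyes.camera(n)["color"].astype(float) for _ in range(6)],0)
    np.save(f"pics/{n}.npy",acc[n])
def cr(n,x,y,w,h,W,H):
    return cv2.resize(np.clip(acc[n][y:y+h,x:x+w]*1.5+5,0,255).astype(np.uint8),(W,H),interpolation=cv2.INTER_CUBIC)
cv2.imwrite("pics/m2.png",np.hstack([cr("top",230,142,66,80,396,480),cr("scene",342,142,80,80,400,480)[:, :400]]))
E
```

```text
(no output)
```

View pics/m2.png

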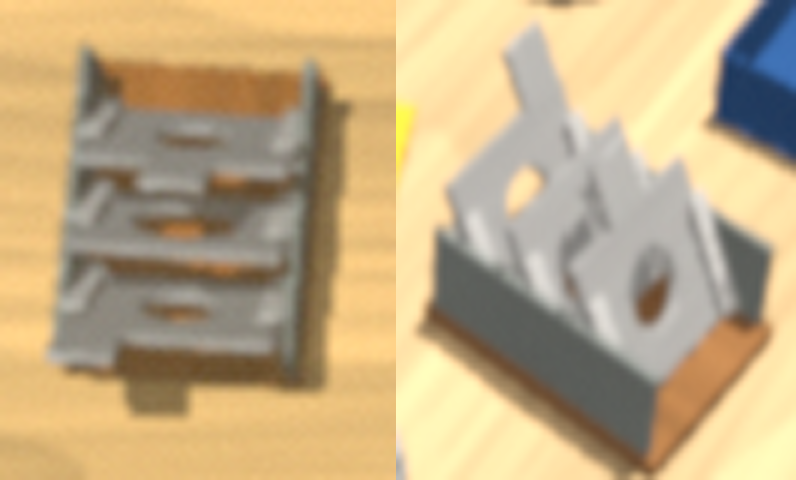

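In the top crop, the far (+x) plate has its tab mid-edge (full px ≈258,173). The middle plate (≈258,184) has no tab and a larger bore. The near plate has its tab at the left/+y end (≈244,201). Plate_mid is therefore the far one, in the +46 slot. The scene crop agrees, with its tab at ≈(384,165). The green and yellow look-alikes and the orange rack are not meant.

```bash
cat > h.py <<'E'
import numpy as np,cv2
from scipy.optimize import least_squares
from scipy.spatial.transform import Rotation as R
CAM={"scene":([429.827,324.876,197.018],[[0.8068,-0.415,0.4205,1.0374],[0.5907,0.5809,-0.56,-0.6726],[-0.0118,0.7002,0.7138,0.9606]]),
"top":([491.031,317.087,199.067],[[-0.022,0.9838,-0.1777,0.2628],[-0.9998,-0.022,0.0019,0.0081],[-0.002,0.1777,0.9841,1.5736]])}
def proj(n,P):
    (f,cx,cy),T=CAM[n];T=np.array(T);q=(np.atleast_2d(P)-T[:,3])@T[:,:3]
    return np.c_[cx+f*q[:,0]/-q[:,2],cy-f*q[:,1]/-q[:,2]]
def tf(p,P,lean=0,o=(0,0,0)):  # p=x,y,yaw ; frame leaned towards -x, origin o in the base frame
    P=R.from_euler('y',-lean,degrees=True).apply(np.atleast_2d(P))+o
    return R.from_euler('z',p[2]).apply(P)+[p[0],p[1],0]
def plate(s): return dict(lean=30,o=(s,0,.012+.0015))
S=dict(lean=25,o=(0,0,.012))
E
python3 - <<'E'
from h import *
# rack
obs=[("scene",(392.8,220.3),(.0875,-.065,0),{}),("scene",(347.8,196.2),(-.0875,-.065,0),{}),("scene",(416.8,197),(.0875,.065,.0),{}),
("top",(258,173.7),(0,0,.125),plate(.046)),("scene",(383.6,164.8),(0,0,.125),plate(.046)),
("top",(247,154),(.0875,.065,.012),{}),("top",(281,158),(.0875,-.065,.012),{})]
f=lambda p:np.concatenate([(proj(n,tf(p,P,**k))[0]-uv) for n,uv,P,k in obs])
r=least_squares(f,[.55,.15,0],loss='soft_l1');pr=r.x;print(pr);print(f(pr).reshape(-1,2).round(1).tolist())
so=[("top",(370,159),1,1),("top",(409.4,161.4),1,-1),("top",(408,206),-1,-1),("top",(368,204),-1,1),("scene",(331.4,284.4),1,1),("scene",(257,284.4),-1,-1)]
def g(p):
    e=[proj(n,tf(p,(p[3]+a*.075,b*.065,.012)))[0]-uv for n,uv,a,b in so]
    for n,uv,y,z in[("scene",(267.6,258.4),-.043,.127),("scene",(292.9,238.9),.043,.127),("top",(378,184.4),.043,.127),("top",(408,186.6),-.043,.127)]:
        e.append(proj(n,tf(p,(-.004,y,z),**S))[0]-uv)
    for n,uv,y in[("scene",(278.6,287),-.055),("scene",(312.7,261),.055)]: e.append(proj(n,tf(p,(.018,y,p[4]+.006),**S))[0]-uv)
    return np.concatenate(e)
r=least_squares(g,[.55,-.15,0,0,.04],loss='soft_l1');ps=r.x;print(ps);print(g(ps).reshape(-1,2).round(1).tolist())
np.save("pr.npy",pr);np.save("ps.npy",ps)
L=[]
box=lambda x0,x1,y0,y1,z:[(x0,y0,z),(x1,y0,z),(x1,y1,z),(x0,y1,z)]
L.append((tf(pr,box(-.0875,.0875,-.065,.065,0)),(0,255,255)));L.append((tf(pr,box(-.0875,.0875,-.065,.065,.066)),(0,255,0)))
L.append((tf(pr,[(0,-.055,0),(0,.055,0),(0,.055,.09),(0,.017,.09),(0,.017,.125),(0,-.017,.125),(0,-.017,.09),(0,-.055,.09)],**plate(.046)),(0,0,255)))
L.append((tf(ps,box(ps[3]-.075,ps[3]+.075,-.065,.065,.012)),(0,255,255)))
for y in(-.043,.043):L.append((tf(ps,[(0,y-.009,0),(0,y+.009,0),(0,y+.009,.127),(0,y-.009,.127)],**S),(0,0,255)))
L.append((tf(ps,[(0,-.055,ps[4]),(0,.055,ps[4]),(.018,.055,ps[4]),(.018,-.055,ps[4])],**S),(255,0,255)))
def cr(n,x,y,k=5,w=80,h=60):
    i=np.clip(np.load(f"pics/{n}.npy")[y:y+h,x:x+w]*1.4,0,255).astype(np.uint8);i=cv2.resize(i,None,fx=k,fy=k,interpolation=cv2.INTER_CUBIC)
    for P,c in L: cv2.polylines(i,[(((proj(n,P)-[x,y]+.5)*k)).round().astype(int)],True,c,1)
    return i
cv2.imwrite("pics/m3.png",np.vstack([np.hstack([cr("top",222,148),cr("top",350,150)]),np.hstack([cr("scene",342,150),cr("scene",255,235)])]))
E
```

```text
[ 0.61425455  0.18656427 -0.06277342]
[[0.8, 1.5], [-1.1, -0.9], [-0.1, 0.5], [-1.6, 3.1], [-3.2, 0.0], [-4.2, -1.4], [1.2, -3.9]]
[ 0.61831214 -0.23046406 -0.10491414 -0.02180896  0.04964697]
[[-0.0, -1.1], [0.2, -0.3], [-0.7, 0.1], [-1.0, -1.2], [0.2, -0.6], [-2.0, -1.6], [-0.8, 1.5], [-0.4, -0.1], [0.8, -0.3], [-0.6, -0.2], [1.1, 0.9], [-1.5, -0.9]]
```

View pics/m3.png

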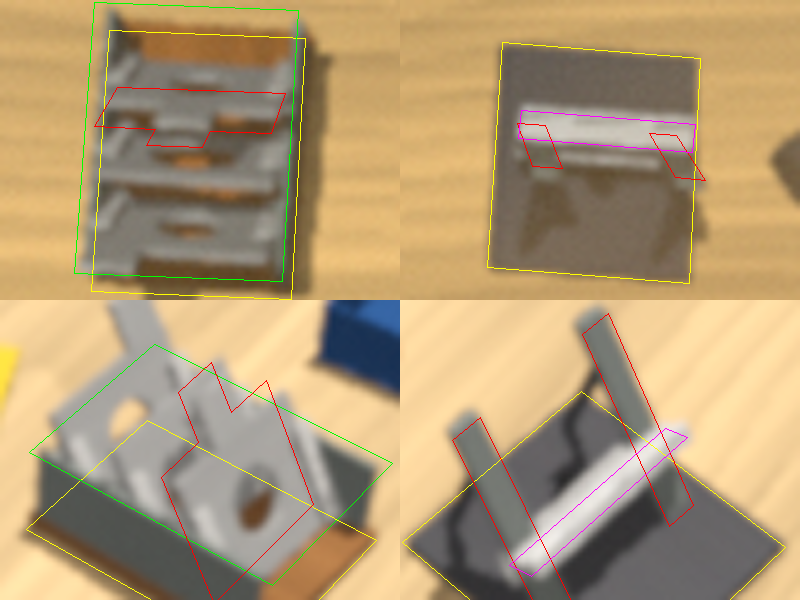

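```bash
cat > fit.py <<'E'
from h import *
B=.0875;W=.065
sc=[((346.5,195.5),(-B,-W,0)),((392.3,219.8),(B,-W,0)),((418.5,198.5),(B,W,0)),((349.5,180.5),(-B,-W,.066)),((395.9,206.5),(B,-W,.066)),((418.5,182.5),(B,W,.066))]
tp=[((243.5,149.9),(B,W,.066)),((237.5,199.9),(-B,W,.066)),((281.9,155.1),(B,-W,.066)),((278.5,202.5),(-B,-W,.066))]
def f(p): return np.concatenate([proj("scene",tf(p,P))[0]-uv for uv,P in sc]+[proj("top",tf(p,P))[0]-uv for uv,P in tp])
r=least_squares(f,[.6,.18,-.08],loss='soft_l1');pr=r.x;print(pr);print(f(pr).reshape(-1,2).round(1).tolist())
np.save("pr.npy",pr)
L=[];box=lambda x0,x1,y0,y1,z:[(x0,y0,z),(x1,y0,z),(x1,y1,z),(x0,y1,z)]
L.append((tf(pr,box(-B,B,-W,W,0)),(0,255,255)));L.append((tf(pr,box(-B,B,-W,W,.066)),(0,255,0)))
for s,c in((.046,(0,0,255)),(-.046,(255,0,0))):
    a,b=(.017,-.017) if s>0 else (.055,.021)
    L.append((tf(pr,[(0,-.055,0),(0,.055,0),(0,.055,.09),(0,a,.09),(0,a,.125),(0,b,.125),(0,b,.09),(0,-.055,.09)],**plate(s)),c))
def cr(n,x,y,k,w,h):
    i=np.clip(np.load(f"pics/{n}.npy")[y:y+h,x:x+w]*1.4,0,255).astype(np.uint8);i=cv2.resize(i,None,fx=k,fy=k,interpolation=cv2.INTER_CUBIC)
    for P,c in L: cv2.polylines(i,[(((proj(n,P)-[x,y]+.5)*k)).round().astype(int)],True,c,1)
    return i
cv2.imwrite("pics/m4.png",np.hstack([cr("top",232,140,6,60,84),cr("scene",342,140,5,80,84)[:504] if 0 else cr("scene",342,140,6,70,84)]))
E
python3 fit.py
```

```text
[ 0.61489757  0.18426681 -0.07324598]
[[-0.0, 0.0], [0.7, 2.7], [-1.9, -0.3], [-2.5, -0.3], [-0.5, 0.7], [1.2, 0.4], [-2.3, -2.3], [-0.7, 1.8], [0.1, -5.5], [-0.1, 1.3]]
```

View pics/m4.png

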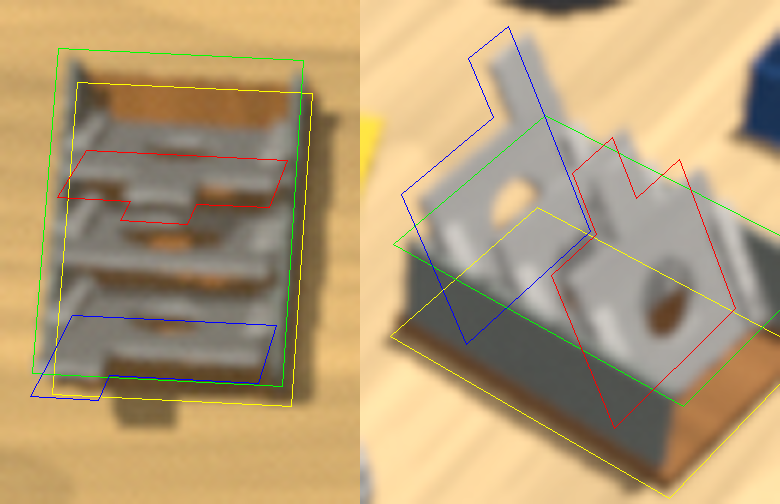

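```bash
cat > fit2.py <<'E'
from h import *
c=lambda n,u,v:((232 if n=="top" else 342)+(u if n=="top" else u-360)/6-.5,140+v/6-.5)
m,k=.046,-.046;t=.003
# (cam,u,v,slot,point in plate frame)
O=[("scene",490,60,k,(0,.021,.125)),("scene",530,37,k,(0,.055,.125)),("scene",420,200,k,(0,-.055,.09)),("scene",625,132,m,(0,-.017+.034,.125)),("scene",700,172,m,(0,.055,.09)),("scene",570,278,m,(0,-.055,.09)),
("top",48,360,k,(0,.055,.125)),("top",107,368,k,(0,.021,.125)),("top",268,358,k,(0,-.055,.09)),("top",161,197,m,(0,0,.125)),("top",64,182,m,(0,.055,.09)),("top",270,194,m,(0,-.055,.09))]
def f(p): return np.concatenate([proj(n,tf(p[:3],P,30,(s,0,p[3])))[0]-c(n,u,v) for n,u,v,s,P in O])
for z in(.0135,None):
    g=f if z is None else (lambda p:f([*p,z]))
    r=least_squares(g,[.62,.185,-.08]+([.0135] if z is None else []),loss='soft_l1');p=r.x;print(p.round(4),r.cost);print(g(p).reshape(-1,2).round(1).tolist())
    q=[*p,.0135] if z else p
    print("tab_top",tf(q[:3],(0,0,.125),30,(m,0,q[3])))
E
python3 fit2.py
```

```text
[ 0.6272  0.1814 -0.0822] 10.878082833630785
[[-0.5, 1.5], [-0.5, -0.1], [-0.2, 0.8], [1.0, 3.0], [-0.3, -0.0], [-0.2, 1.7], [-2.3, 1.8], [-0.8, 1.1], [-1.1, 0.3], [-0.4, 0.2], [-0.2, -1.5], [0.8, -1.5]]
tab_top [[0.61076275 0.18279203 0.12175318]]
[ 0.6276  0.1797 -0.0813  0.0187] 9.013860211424888
[[-0.6, 0.5], [-0.6, -1.1], [-0.3, -0.1], [1.0, 2.0], [-0.3, -0.9], [-0.3, 0.8], [-1.9, 1.3], [-0.5, 0.7], [-0.7, -0.1], [0.0, -0.3], [0.1, -2.1], [1.2, -2.0]]
tab_top [[0.61117955 0.18103536 0.12697957]]
```

```bash
python3 -m handwheel '[[[10,-8,0],0.07,1],[[25,-21,0],0.07,1],[[31,-26,0],0,1],[[31,-26,0],0,1],[[31,-26,0],0,1],[[31,-26,0],0,1],[[31,-26,0],0,1],[[31,-26,0],0,1]]' 60; python3 -m handwheel '[[[31,-26,0],0,1],[[31,-26,0],0,1],[[31,-26,0],0,1],[[31,-26,0],0,1],[[31,-26,0],0,1],[[31,-26,0],0,1],[[31,-26,0],0,1],[[31,-26,0],0,1]]'
```

```text
t: 1.37
eef_pos: [0.3548, 0.3988, 0.2456]
eef_rot: [0.13, 3.139, 0.001]
contact_force: [1.7, -0.3, 0.2]
grip_width: 0.0854
grasp_force: 0.0
t: 2.03
eef_pos: [0.6029, 0.1906, 0.2455]
eef_rot: [0.13, 3.139, 0.0]
contact_force: [0.2, 0.9, 0.2]
grip_width: 0.0854
grasp_force: 0.0
```

```bash
python3 -m handwheel '[[[7,-4,-20],0,1],[[6,-4,-35],0,1],[[0,0,-30],0,1],[[0,0,-10],0,1],[[0,0,0],0,1]]'; python3 - <<'E'
from h import *
from plant import eyes,status
o=[]
s=status.state();T=R.from_rotvec(s["eef_rot"]);print(s["eef_pos"])
for n,x,y in(("top",225,130),("scene",340,130)):
    i=np.mean([eyes.camera(n)["color"].astype(float) for _ in range(3)],0)
    i=cv2.resize(np.clip(i[y:y+84,x:x+64]*1.4,0,255).astype(np.uint8),None,fx=6,fy=6,interpolation=cv2.INTER_CUBIC)
    P=s["eef_pos"]+T.apply([(0,0,0),(0,0,.014),(0,.04,.014),(0,-.04,.014)]);P=np.vstack([P,[.6108,.1828,.1218]])
    for u,v in proj(n,P): cv2.circle(i,(int((u-x+.5)*6),int((v-y+.5)*6)),3,(0,0,255),1)
    o.append(i)
cv2.imwrite("pics/m5.png",np.hstack(o))
E
```

```text
t: 2.45
eef_pos: [0.6122, 0.1834, 0.147]
eef_rot: [-0.13, -3.133, 0.003]
contact_force: [-0.3, 0.3, 0.1]
grip_width: 0.0857
grasp_force: 0.0
[0.61218733 0.18335915 0.14701883]
```

View pics/m5.png

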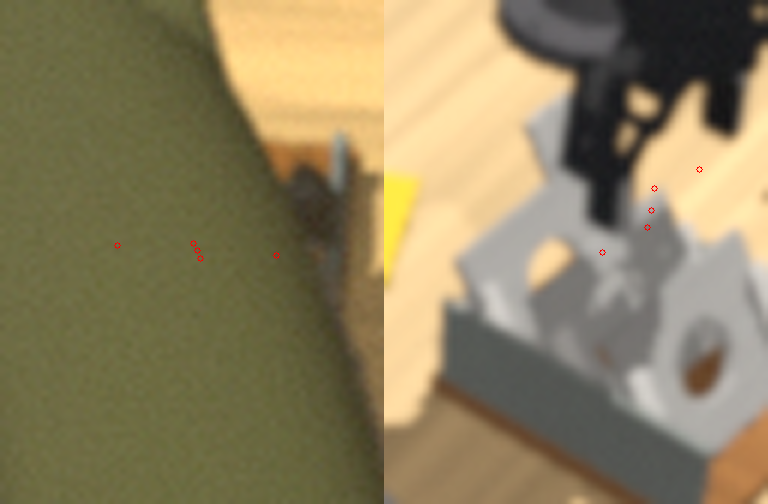

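```bash
python3 -m handwheel '[[[0,0,-10],0,1],[[0,0,-10],0,1],[[0,0,-10],0,1],[[0,0,0],0,1],[[0,0,0],0,1]]' 20
```

```text
t: 3.17
eef_pos: [0.6134, 0.1839, 0.1188]
eef_rot: [-0.13, -3.136, 0.001]
contact_force: [0.7, -0.3, 0.7]
grip_width: 0.0851
grasp_force: 0.0
```

```bash
python3 -m handwheel '[[[2,-1,-4],0,1],[[1,0,-3],0,1],[[0,0,0],0,0.5],[[0,0,0],0,0.2],[[0,0,0],0,0]]' 20; python3 -m handwheel '[[[0,0,0],0,-0.2],[[0,0,0],0,-0.3],[[0,0,0],0,-0.4],[[0,0,0],0,-0.5]]' 20
```

```text
t: 3.58
eef_pos: [0.6177, 0.1832, 0.1134]
eef_rot: [0.13, 3.139, 0.0]
contact_force: [-1.7, -0.7, -0.2]
grip_width: 0.0517
grasp_force: 0.0
t: 3.92
eef_pos: [0.6177, 0.1832, 0.1135]
eef_rot: [0.13, 3.139, 0.0]
contact_force: [0.2, -1.0, 1.7]
grip_width: 0.0333
grasp_force: 25.5
```

```bash
python3 -m handwheel '[[[0,0,0],0,-1],[[0,0,0],0,-1],[[-2,0.2,3.5],0,-1],[[-3,0.2,5.2],0,-1],[[-5,0.4,8.7],0,-1]]' 100; python3 -m handwheel '[[[-7.5,0.6,13],0,-1],[[-7.5,0.6,13],0,-1],[[-7.5,0.6,13],0,-1],[[-7.5,0.6,13],0,-1],[[0,0,0],0,-1]]'
```

```text
t: 4.33
eef_pos: [0.6075, 0.1838, 0.1304]
eef_rot: [-0.13, -3.139, 0.001]
contact_force: [2.0, -0.9, -3.6]
grip_width: 0.031
grasp_force: 99.4
t: 4.75
eef_pos: [0.5769, 0.187, 0.1865]
eef_rot: [0.129, 3.136, 0.003]
contact_force: [1.1, -0.5, -0.6]
grip_width: 0.0306
grasp_force: 99.6
```

```bash
python3 -m handwheel '[[[-7.5,0.6,13],0,-1],[[-3,0.3,15],0,-1],[[0,0,25],0,-1],[[0,0,25],0,-1],[[0,0,25],0,-1],[[0,0,10],0,-1],[[0,0,0],0,-1]]'; python3 - <<'E'
from h import *
from plant import eyes,status
o=[]
s=status.state();print(s["eef_pos"],s["contact_force"],s["torque"])
for n,x,y in(("top",190,100),("scene",300,90)):
    i=np.mean([eyes.camera(n)["color"].astype(float) for _ in range(3)],0)
    o.append(cv2.resize(np.clip(i[y:y+140,x:x+130]*1.4,0,255).astype(np.uint8),None,fx=3,fy=3,interpolation=cv2.INTER_CUBIC))
cv2.imwrite("pics/m6.png",np.hstack(o))
E
```

```text
t: 5.33
eef_pos: [0.5681, 0.1877, 0.2986]
eef_rot: [0.13, 3.135, 0.003]
contact_force: [0.4, 0.5, -2.3]
grip_width: 0.031
grasp_force: 99.6
[0.56805158 0.18769072 0.29856098] [ 0.4050897   0.48886803 -2.33149797] [-0.02869928  0.01918518  0.04180649]
```

View pics/m6.png

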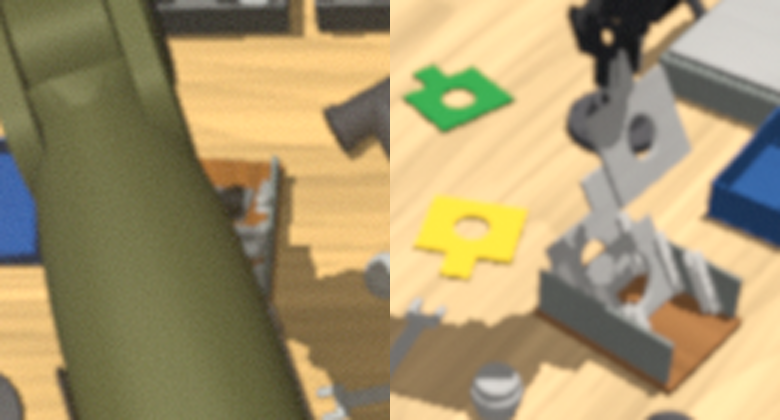

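```bash
python3 - <<'E'
from h import *
T=np.array([.5681,.1877,.2986]);yaw=-.083
c=lambda u,v:(300+(u-390)/3-.3,90+v/3-.3)
O=[((665,65),(0,.055,.09)),((690,150),(0,.055,0)),((616,208),(0,-.055,0)),((594,140),(0,-.055,.09))]
# bore centre
O.append(((641,134),(0,0,.045)))
def f(p,full=True):
    l,x,y,z=p
    return np.concatenate([proj("scene",tf((T[0],T[1],yaw),P,l,(x,y,T[2]+z)))[0]-c(*uv) for uv,P in O])
r=least_squares(f,[30,.055,0,-.1]);print(r.x,f(r.x).reshape(-1,2).round(1).tolist())
for l in(25,30,35):
    # grip constrained: tab at grasp
    g=lambda p:f([l,*p]); r=least_squares(g,[.055,0,-.1]);print(l,r.x.round(4),r.cost)
ps=np.load("ps.npy");print(ps)
E
```

```text
[ 2.24648841e+01  4.27090106e-02  1.04459288e-02 -1.20212866e-01] [[0.0, 1.4], [-1.4, 1.4], [0.9, 1.0], [0.1, -5.4], [0.3, 1.9]]
25 [ 0.0412  0.0158 -0.1241] 20.932526279154732
30 [ 0.038   0.0267 -0.132 ] 24.630220935682836
35 [ 0.0343  0.0379 -0.1397] 31.52900907432461
[ 0.61831214 -0.23046406 -0.10491414 -0.02180896  0.04964697]
```

```bash
cat > edge.py <<'E'
from h import *
from itertools import product
th=np.linspace(0,2*np.pi,60)
seg=lambda a,b,n=40:np.linspace(a,b,n)
OUT=np.vstack([seg((-.055,0),(.055,0)),seg((.055,0),(.055,.09)),seg((.055,.09),(.022,.09),12),seg((-.055,.09),(-.022,.09),12),seg((-.055,0),(-.055,.09))])
BORE=np.c_[.02*np.cos(th),.045+.02*np.sin(th)]
F=np.vstack([OUT,BORE]);F3=np.c_[np.full(len(F),.003),F]
d=np.gradient(F,axis=0);
def grad(n,im):
    g=cv2.GaussianBlur(im.astype(np.float32),(0,0),.7);return [cv2.Sobel(g,cv2.CV_32F,*k,ksize=3) for k in((1,0),(0,1))]
def model(p,T,yaw):  # lean deg, s(grip->bottom), y, px
    l,s,y,px=p;P=F3-[0,0,s]
    return tf((T[0],T[1],yaw),P,l,(px,y,T[2]+.005))
def score(p,T,yaw,n,g):
    P=model(p,T,yaw);u=proj(n,P);t=np.gradient(u,axis=0);nn=np.c_[-t[:,1],t[:,0]];nn/=np.linalg.norm(nn,axis=1)[:,None]+1e-9
    m=u.astype(np.float32)
    s=lambda a:np.stack([cv2.remap(a[...,c].copy(),m[:,0].reshape(-1,1),m[:,1].reshape(-1,1),1).ravel() for c in range(3)],1)
    e=np.linalg.norm(s(g[0])*nn[:,:1]+s(g[1])*nn[:,1:],axis=1)
    return np.minimum(e,120).mean()
def search(T,yaw,im,n="scene"):
    g=grad(n,im)
    R_=[(score(p,T,yaw,n,g),p) for p in product(np.arange(0,41,2.5),np.arange(.100,.1231,.004),np.arange(-.009,.0091,.003),np.arange(-.009,.0061,.005))]
    R_.sort(key=lambda a:-a[0]);return R_
E
cat > look.py <<'E'
from edge import *
from plant import eyes,status
s=status.state();v=R.from_rotvec(s["eef_rot"]).apply([0,1,0]);v=v*np.sign(v[1]);yaw=np.arctan2(-v[0],v[1])
im=np.mean([eyes.camera("scene")["color"].astype(float) for _ in range(4)],0);np.save("pics/cur.npy",im)
print(s["eef_pos"].round(4),yaw.round(3))
r=search(s["eef_pos"],yaw,im)
for a,p in r[:12]:print(round(float(a),1),np.round(p,4))
for L in np.arange(0,41,5): print(L,max(float(a) for a,p in r if p[0]==L))
E
python3 look.py
```

```text
[0.5662 0.187  0.2938] -0.083
107.8 [ 3.25e+01  1.20e-01  0.00e+00 -9.00e-03]
107.5 [ 3.25e+01  1.16e-01 -3.00e-03 -4.00e-03]
107.0 [ 3.00e+01  1.16e-01  0.00e+00 -4.00e-03]
106.4 [ 3.25e+01  1.12e-01 -9.00e-03  1.00e-03]
106.4 [ 3.00e+01  1.08e-01 -9.00e-03  6.00e-03]
106.1 [ 3.00e+01  1.12e-01 -3.00e-03  1.00e-03]
106.0 [ 3.5e+01  1.2e-01 -3.0e-03 -9.0e-03]
105.8 [ 3.0e+01  1.2e-01  3.0e-03 -9.0e-03]
105.3 [ 3.25e+01  1.16e-01 -6.00e-03 -4.00e-03]
105.3 [ 3.0e+01  1.2e-01  6.0e-03 -9.0e-03]
105.3 [ 3.00e+01  1.12e-01 -6.00e-03  1.00e-03]
104.6 [ 3.25e+01  1.12e-01 -6.00e-03  1.00e-03]
0 66.81177290388104
5 63.58315996909809
10 68.06890298456972
15 72.0053235865713
20 87.24123209899892
25 102.3734654031272
30 107.04472462464105
35 105.97093458766268
40 93.88531139935495
```

```bash
python3 - <<'E'
from edge import *
from scipy.optimize import differential_evolution
ps=np.load("ps.npy")
seg=lambda a,b,n=30:np.linspace(a,b,n)
def lines(p):
    q=p[:3];h=p[4];o=[]
    b=[(p[3]+a*.075,c*.065,.012) for a,c in((-1,-1),(1,-1),(1,1),(-1,1))]
    B=[tf(q,seg(b[i],b[(i+1)%4])) for i in range(4)]
    A=[]
    for y in(-.043,.043):
        for e in(-.009,.009): A.append(tf(q,seg((0,y+e,h+.012),(0,y+e,.125),25),**S))
        A.append(tf(q,seg((0,y-.009,.127),(0,y+.009,.127),8),**S))
    A.append(tf(q,seg((.018,-.055,h+.006),(.018,.055,h+.006)),**S)); A.append(tf(q,seg((0,-.034,h),(0,.034,h)),**S))
    A.append(tf(q,seg((.020,-.055,h-.002),(.020,.055,h-.002)),**S))
    return B+A
G={n:grad(n,np.load(f"pics/{n}.npy")) for n in("top","scene")}
def sc(p,ns):
    t=0;k=0
    for n in ns:
        for P in lines(p):
            u=proj(n,P);d=u[-1]-u[0];nn=np.array([-d[1],d[0]])/np.linalg.norm(d);m=u.astype(np.float32)
            s=lambda a:np.stack([cv2.remap(a[...,c].copy(),m[:,0].reshape(-1,1),m[:,1].reshape(-1,1),1).ravel() for c in range(3)],1)
            t+=np.minimum(np.linalg.norm(s(G[n][0])*nn[0]+s(G[n][1])*nn[1],axis=1),150).sum();k+=len(P)
    return -t/k
bd=[(v-w,v+w) for v,w in zip(ps,(.012,.012,.06,.01,.015))]
for ns in(("scene",),("top",),("top","scene")):
    r=differential_evolution(sc,bd,args=(ns,),seed=1,maxiter=60,popsize=12);print(ns,r.x.round(4),round(r.fun,1),"start",round(sc(ps,ns),1))
E
```

```text
('scene',) [ 0.6131 -0.2284 -0.0951 -0.0166  0.0531] -127.4 start -117.7
('top',) [ 0.6257 -0.2308 -0.1083 -0.0293  0.0643] -129.3 start -116.2
('top', 'scene') [ 0.6216 -0.2314 -0.0987 -0.0257  0.0455] -123.1 start -117.0
```

```bash
python3 -m handwheel '[[[-1,-10,0],-0.017,-1],[[-1,-20,0],0,-1],[[-1,-28,0],0,-1],[[-1,-30,0],0,-1],[[-1,-30,0],0,-1],[[-1,-30,0],0,-1],[[-1,-30,0],0,-1],[[-1,-30,0],0,-1]]' 100; python3 -m handwheel '[[[-1,-30,0],0,-1],[[-1,-30,0],0,-1],[[-1,-30,0],0,-1],[[-1,-30,0],0,-1],[[0,-30,0],0,-1],[[0,-28,0],0,-1],[[0,-18,0],0,-1],[[0,-6,0],0,-1]]'; python3 -m handwheel '[[[0,0,0],0,-1],[[0,0,-5],0,-1],[[0,0,0],0,-1]]'
```

```text
t: 6.5
eef_pos: [0.5585, -0.0228, 0.2958]
eef_rot: [0.158, 3.137, -0.001]
contact_force: [0.2, 0.1, -2.6]
grip_width: 0.0313
grasp_force: 99.6
t: 7.17
eef_pos: [0.5543, -0.2262, 0.2955]
eef_rot: [-0.163, -3.137, 0.002]
contact_force: [-0.3, 0.7, -2.4]
grip_width: 0.0311
grasp_force: 99.7
t: 7.42
eef_pos: [0.5547, -0.2217, 0.2898]
eef_rot: [-0.156, -3.137, -0.001]
contact_force: [-0.6, 0.9, -2.4]
grip_width: 0.031
grasp_force: 99.7
```

```bash
python3 -m handwheel '[[[0,0,-12],0,-1],[[0,0,-25],0,-1],[[0,0,-25],0,-1],[[0,0,-15],0,-1],[[0,0,-8],0,-1],[[0,0,0],0,-1],[[0,0,0],0,-1]]'; python3 look.py; python3 - <<'E'
from edge import *
from plant import status
im=np.load("pics/cur.npy");s=status.state();x,y=240,190
i=cv2.resize(np.clip(im[y:y+115,x:x+125]*1.5,0,255).astype(np.uint8),None,fx=5,fy=5,interpolation=cv2.INTER_CUBIC)
for P in model((30,.116,-.001,-.0045),s["eef_pos"],-.1)[::2]:
    u,v=(proj("scene",P)[0]-[x,y]+.5)*5;cv2.circle(i,(int(u),int(v)),1,(0,0,255),-1)
for q,c in(((.618,-.230,-.1,0,.05),(0,255,0)),):
    for a in(-.043,.043):
        P=tf(q[:3],[(0,a-.009,0),(0,a+.009,0),(0,a+.009,.127),(0,a-.009,.127)],**S);cv2.polylines(i,[((proj("scene",P)-[x,y]+.5)*5).astype(int)],True,c,1)
    P=tf(q[:3],[(0,-.055,.05),(0,.055,.05),(.018,.055,.05),(.018,-.055,.05)],**S);cv2.polylines(i,[((proj("scene",P)-[x,y]+.5)*5).astype(int)],True,c,1)
cv2.imwrite("pics/m7.png",i)
E
```

```text
t: 8.0
eef_pos: [0.5552, -0.222, 0.2061]
eef_rot: [-0.155, -3.138, -0.0]
contact_force: [0.7, 0.4, -1.0]
grip_width: 0.0313
grasp_force: 99.7
[ 0.5552 -0.222   0.2061] -0.099
112.7 [ 3.00e+01  1.12e-01 -3.00e-03  1.00e-03]
112.3 [ 3.00e+01  1.16e-01  0.00e+00 -4.00e-03]
111.9 [ 3.25e+01  1.20e-01  0.00e+00 -9.00e-03]
111.0 [ 2.75e+01  1.08e-01 -3.00e-03  6.00e-03]
110.9 [ 3.00e+01  1.16e-01 -3.00e-03 -4.00e-03]
110.6 [ 3.25e+01  1.04e-01 -6.00e-03  6.00e-03]
110.4 [ 2.75e+01  1.20e-01  0.00e+00 -4.00e-03]
109.7 [ 3.00e+01  1.08e-01 -6.00e-03  6.00e-03]
109.5 [ 2.75e+01  1.08e-01 -6.00e-03  6.00e-03]
109.5 [ 3.0e+01  1.2e-01  0.0e+00 -9.0e-03]
109.3 [ 3.50e+01  1.08e-01 -6.00e-03  1.00e-03]
109.2 [ 3.25e+01  1.16e-01 -3.00e-03 -4.00e-03]
0 67.99248482619195
5 70.2336439420184
10 70.8268871846681
15 79.35456856904972
20 88.32127427741857
25 109.00408805256694
30 112.69998817969596
35 109.31366195368095
40 104.04865246715467
```

View pics/m7.png

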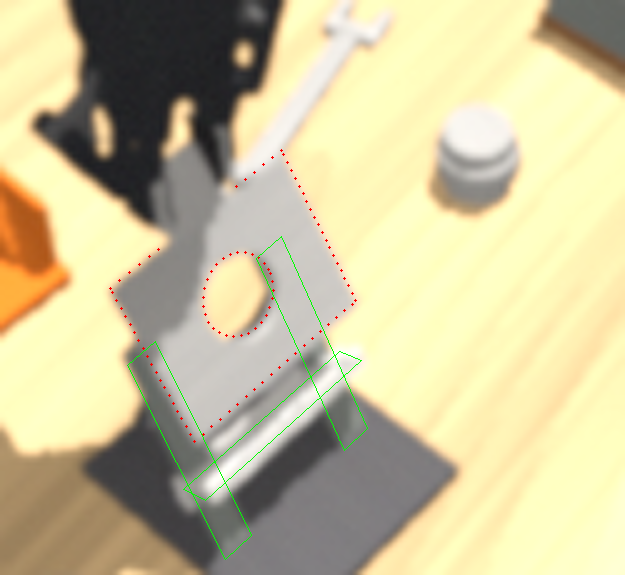

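```bash
python3 -m handwheel '[[[3.3,-0.3,-7.3],0,-1],[[3.3,-0.3,-7.3],0,-1],[[3.3,-0.3,-7.3],0,-1],[[-4.5,0.5,-2.1],0,-1],[[-4.5,0.5,-2.1],0,-1],[[-4.5,0.5,-2.1],0,-1],[[0,0,0],0,-1],[[0,0,0],0,-1]]'; python3 -m handwheel '[[[-1.8,0.2,-0.8],0,-1],[[-1.8,0.2,-0.8],0,-1],[[0,0,0],0,-1]]';python3 -m handwheel '[[[-1.8,0.2,-0.8],0,-1],[[0,0,0],0,-1]]'
```

```text
t: 8.87
eef_pos: [0.551, -0.2221, 0.1776]
eef_rot: [-0.157, -3.138, -0.0]
contact_force: [0.0, -0.4, -2.3]
grip_width: 0.0311
grasp_force: 99.7
t: 9.12
eef_pos: [0.5476, -0.2217, 0.176]
eef_rot: [-0.157, -3.138, 0.0]
contact_force: [-0.1, -0.6, -2.1]
grip_width: 0.0309
grasp_force: 99.7
t: 9.28
eef_pos: [0.5458, -0.2215, 0.175]
eef_rot: [-0.157, -3.137, -0.0]
contact_force: [-0.2, -0.4, -3.0]
grip_width: 0.0311
grasp_force: 99.7
```

```bash
for i in 1 2 3 4; do :; done; python3 -m handwheel '[[[-1.8,0.2,-0.8],0,-1],[[0,0,0],0,-1]]';python3 -m handwheel '[[[-0.9,0.1,-0.4],0,-1],[[0,0,0],0,-1]]';python3 -m handwheel '[[[-0.9,0.1,-0.4],0,-1],[[0,0,0],0,-1]]'
```

```text
t: 9.45
eef_pos: [0.5439, -0.2213, 0.1741]
eef_rot: [-0.157, -3.137, -0.0]
contact_force: [0.1, -0.7, -2.4]
grip_width: 0.031
grasp_force: 99.7
t: 9.62
eef_pos: [0.5435, -0.2213, 0.174]
eef_rot: [0.157, 3.137, -0.0]
contact_force: [1.3, 0.3, -2.7]
grip_width: 0.0313
grasp_force: 99.7
t: 9.78
eef_pos: [0.5431, -0.2212, 0.1738]
eef_rot: [0.156, 3.136, -0.0]
contact_force: [1.5, -0.2, -2.4]
grip_width: 0.0313
grasp_force: 99.7
```

```bash
python3 -m handwheel '[[[-0.9,0.1,-0.4],0,-1],[[0,0,0],0,-1]]'|grep -E "pos|contact"
```

```text
eef_pos: [0.5425, -0.2212, 0.1735]
contact_force: [3.8, -0.7, -2.2]
```

```bash
python3 -m handwheel '[[[4.5,-0.5,2.1],0,-1],[[0,0,0],0,-1],[[1.7,-0.2,-3.6],0,-1],[[1.7,-0.2,-3.6],0,-1],[[0,0,0],0,-1],[[0,0,0],0,-1]]'|grep -E "pos|contact"; python3 -m handwheel '[[[0.8,-0.1,-1.8],0,-1],[[0,0,0],0,-1]]'|grep -E "pos|contact"; python3 -m handwheel '[[[0.8,-0.1,-1.8],0,-1],[[0,0,0],0,-1]]'|grep -E "pos|contact"
```

```text
eef_pos: [0.5489, -0.2217, 0.1672]
contact_force: [-0.4, 0.3, -2.8]
eef_pos: [0.5501, -0.222, 0.1658]
contact_force: [-1.2, -0.1, -3.3]
eef_pos: [0.5511, -0.2221, 0.1641]
contact_force: [-0.6, 0.8, -2.2]
```

```bash
python3 -m handwheel '[[[0.6,-0.1,-1.3],0,-1],[[0,0,0],0,-1]]'|grep -E "pos|contact"; python3 -m handwheel '[[[0.6,-0.1,-1.3],0,-1],[[0,0,0],0,-1]]'|grep -E "pos|contact"
```

```text
eef_pos: [0.5516, -0.2222, 0.163]
contact_force: [-0.4, 0.2, -2.6]
eef_pos: [0.5516, -0.2223, 0.1627]
contact_force: [-5.1, 0.7, 6.9]
```

```bash
python3 -m handwheel '[[[0,0,0],0,-1],[[1.8,-0.2,0.8],0,-1],[[1.8,-0.2,0.8],0,-1],[[0,0,0],0,-1]]' 50|grep -E "pos|contact|gra"; python3 -m handwheel '[[[1.8,-0.2,0.8],0,-1],[[1.8,-0.2,0.8],0,-1],[[0,0,0],0,-1]]'|grep -E "pos|contact|gra"; python3 look.py | head -4
```

```text
eef_pos: [0.5544, -0.2225, 0.1643]
contact_force: [-7.2, 2.1, 7.1]
grasp_force: 100.8
eef_pos: [0.5568, -0.2228, 0.1655]
contact_force: [-10.5, 1.8, 8.4]
grasp_force: 100.9
[ 0.5568 -0.2228  0.1655] -0.1
114.5 [ 2.50e+01  1.16e-01  0.00e+00 -4.00e-03]
114.3 [ 2.75e+01  1.20e-01  0.00e+00 -9.00e-03]
114.1 [ 2.50e+01  1.12e-01 -3.00e-03  1.00e-03]
```

```bash
python3 -m handwheel '[[[1.8,-0.2,0.8],0,-1],[[1.8,-0.2,0.8],0,-1],[[0,0,0],0,-1]]'|grep -E "pos|contact|gra"; python3 -m handwheel '[[[1.8,-0.2,0.8],0,-1],[[1.8,-0.2,0.8],0,-1],[[0,0,0],0,-1]]'|grep -E "pos|contact|gra"; python3 look.py
```

```text
eef_pos: [0.5593, -0.2231, 0.1667]
contact_force: [-12.0, 1.5, 8.2]
grasp_force: 101.0
eef_pos: [0.5645, -0.2237, 0.1685]
contact_force: [-6.5, 1.9, 5.9]
grasp_force: 100.9
[ 0.5645 -0.2237  0.1685] -0.101
109.5 [ 2.50e+01  1.12e-01 -3.00e-03 -4.00e-03]
109.3 [ 2.25e+01  1.04e-01 -6.00e-03  6.00e-03]
109.0 [ 2.25e+01  1.20e-01  0.00e+00 -9.00e-03]
108.3 [ 2.25e+01  1.08e-01 -3.00e-03  1.00e-03]
108.2 [ 2.00e+01  1.12e-01 -3.00e-03  1.00e-03]
108.0 [ 2.50e+01  1.16e-01  0.00e+00 -9.00e-03]
107.3 [ 2.00e+01  1.16e-01  0.00e+00 -4.00e-03]
107.1 [ 2.00e+01  1.04e-01 -6.00e-03  6.00e-03]
106.9 [ 2.25e+01  1.16e-01  0.00e+00 -4.00e-03]
106.7 [ 2.5e+01  1.0e-01 -6.0e-03  6.0e-03]
106.7 [ 2.25e+01  1.16e-01 -3.00e-03 -4.00e-03]
106.4 [ 2.25e+01  1.12e-01 -3.00e-03 -4.00e-03]
0 67.15825531196592
5 68.66612933032938
10 83.74227836919607
15 99.08825454420291
20 108.15458762922304
25 109.48187906088303
30 105.67149426863278
35 103.363290302846
40 98.12266574819651
```

```bash
python3 -m handwheel '[[[-0.8,0.1,1.8],0,-1],[[0,0,0],0,-1]]' 60|grep -E "pos|contact|gra"; python3 -m handwheel '[[[-0.4,0,0.9],0,-1],[[0,0,0],0,-1]]'|grep -E "pos|contact|gra"; python3 -m handwheel '[[[-2.7,0.3,-1.2],0,-1],[[-1.8,0.2,-0.8],0,-1],[[0,0,0],0,-1]]'|grep -E "pos|contact|gra"
```

```text
eef_pos: [0.5644, -0.2237, 0.1696]
contact_force: [-3.4, -0.2, -2.6]
grasp_force: 100.1
eef_pos: [0.5646, -0.2237, 0.1702]
contact_force: [-5.3, 0.8, -4.4]
grasp_force: 99.9
eef_pos: [0.5613, -0.2233, 0.169]
contact_force: [-0.0, -0.0, -3.4]
grasp_force: 99.7
```

```bash
python3 -m handwheel '[[[-1.8,0.2,-0.8],0,-1],[[-1.8,0.2,-0.8],0,-1],[[0,0,0],0,-1]]'|grep -E "pos|contact"; python3 -m handwheel '[[[-1.8,0.2,-0.8],0,-1],[[0,0,0],0,-1]]'|grep -E "pos|contact"; python3 -m handwheel '[[[-1.8,0.2,-0.8],0,-1],[[0,0,0],0,-1]]'|grep -E "pos|contact"
```

```text
eef_pos: [0.5578, -0.223, 0.1677]
contact_force: [0.2, 0.0, -2.6]
eef_pos: [0.5557, -0.2227, 0.1667]
contact_force: [-0.4, -0.6, -3.2]
eef_pos: [0.5535, -0.2225, 0.1656]
contact_force: [0.8, -0.9, -3.1]
```

```bash
python3 -m handwheel '[[[-1.8,0.2,-0.8],0,-1],[[0,0,0],0,-1]]'|grep -E "pos|contact"; python3 -m handwheel '[[[-1.8,0.2,-0.8],0,-1],[[0,0,0],0,-1]]'|grep -E "pos|contact"
```

```text
eef_pos: [0.5517, -0.2223, 0.1648]
contact_force: [0.1, 1.3, -2.5]
eef_pos: [0.5512, -0.2223, 0.1646]
contact_force: [3.3, -0.0, -2.3]
```

```bash
for k in 1; do python3 -m handwheel '[[[-0.9,0.1,-0.4],0,-1],[[-0.9,0.1,-0.4],0,-1],[[0,0,0],0,-1]]'|grep -E "pos|contact"; done; python3 -m handwheel '[[[-0.9,0.1,-0.4],0,-1],[[-0.9,0.1,-0.4],0,-1],[[0,0,0],0,-1]]'|grep -E "pos|contact"; python3 look.py
```

```text
eef_pos: [0.5506, -0.2222, 0.1644]
contact_force: [6.6, -1.6, -1.5]
eef_pos: [0.5501, -0.2222, 0.1642]
contact_force: [8.8, -0.3, -1.5]
[ 0.5501 -0.2222  0.1642] -0.099
116.2 [ 3.0e+01  1.2e-01  0.0e+00 -9.0e-03]
115.0 [ 3.00e+01  1.16e-01 -3.00e-03 -4.00e-03]
114.9 [ 2.75e+01  1.12e-01 -3.00e-03  1.00e-03]
114.6 [ 3.25e+01  1.08e-01 -6.00e-03  1.00e-03]
114.5 [ 3.00e+01  1.04e-01 -6.00e-03  6.00e-03]
114.4 [ 3.00e+01  1.16e-01  0.00e+00 -4.00e-03]
113.9 [ 3.25e+01  1.04e-01 -6.00e-03  6.00e-03]
113.8 [ 3.50e+01  1.16e-01 -3.00e-03 -9.00e-03]
113.7 [ 3.25e+01  1.12e-01 -3.00e-03 -4.00e-03]
113.1 [ 3.0e+01  1.2e-01  3.0e-03 -9.0e-03]
113.0 [ 3.50e+01  1.12e-01 -6.00e-03 -4.00e-03]
113.0 [ 3.25e+01  1.04e-01 -9.00e-03  6.00e-03]
0 70.5770542623408
5 79.2026908301989
10 82.33880385436943
15 86.34710519918288
20 95.13936187775882
25 110.61625843702724
30 116.243896787231
35 113.81625682254989
40 107.20126008881462
```

```bash
python3 -m handwheel '[[[3.6,-0.4,1.7],0,-1],[[1.8,-0.2,0.8],0,-1],[[1.3,-0.1,-2.7],0,-1],[[0,0,0],0,-1]]'|grep -E "pos|contact"; python3 -m handwheel '[[[0.4,0,-0.9],0,-1],[[0,0,0],0,-1]]'|grep -E "pos|contact"
```

```text
eef_pos: [0.5524, -0.2221, 0.1628]
contact_force: [-3.5, 2.9, 6.8]
eef_pos: [0.5525, -0.2221, 0.1628]
contact_force: [-5.5, 3.0, 13.1]
```

Floor contact again; now rotate further against the lip.

```bash
python3 -m handwheel '[[[2.7,-0.3,1.3],0,-1],[[2.7,-0.3,1.3],0,-1],[[2.7,-0.3,1.3],0,-1],[[2.7,-0.3,1.3],0,-1],[[0,0,0],0,-1]]'|grep -E "pos|contact|force"; python3 -m handwheel '[[[2.7,-0.3,1.3],0,-1],[[2.7,-0.3,1.2],0,-1],[[0,0,0],0,-1]]'|grep -E "pos|contact"; python3 -m handwheel '[[[2.7,-0.3,1.2],0,-1],[[2.7,-0.3,1.1],0,-1],[[0,0,0],0,-1]]'|grep -E "pos|contact"; python3 look.py
```

```text
eef_pos: [0.5605, -0.223, 0.1665]
contact_force: [-11.4, 3.1, 10.3]
grasp_force: 101.5
eef_pos: [0.5653, -0.2239, 0.1686]
contact_force: [-12.5, 2.3, 9.8]
eef_pos: [0.5723, -0.2246, 0.1709]
contact_force: [-7.3, 1.2, 5.7]
[ 0.5723 -0.2246  0.1709] -0.101
100.6 [ 2.e+01  1.e-01 -9.e-03  6.e-03]
100.0 [ 1.75e+01  1.20e-01  3.00e-03 -9.00e-03]
99.9 [ 2.25e+01  1.08e-01 -6.00e-03 -4.00e-03]
99.8 [ 1.75e+01  1.08e-01 -6.00e-03  1.00e-03]
99.8 [ 2.25e+01  1.12e-01 -3.00e-03 -9.00e-03]
99.6 [ 2.00e+01  1.12e-01 -3.00e-03 -4.00e-03]
99.6 [ 2.00e+01  1.04e-01 -6.00e-03  1.00e-03]
99.6 [ 2.00e+01  1.12e-01  0.00e+00 -4.00e-03]
99.4 [ 2.e+01  1.e-01 -6.e-03  6.e-03]
99.3 [ 1.75e+01  1.00e-01 -9.00e-03  6.00e-03]
99.1 [ 2.00e+01  1.16e-01  0.00e+00 -9.00e-03]
99.1 [ 1.75e+01  1.12e-01 -3.00e-03 -4.00e-03]
0 65.15082289095194
5 68.91548121768275
10 92.16426080334816
15 97.8269269370777
20 100.56474828254873
25 96.82081385617818
30 97.29408809294792
35 93.358229054248
40 87.8784686278304
```

```bash
python3 -m handwheel '[[[2.7,-0.3,0.9],0,-1],[[2.7,-0.3,0.9],0,-1],[[0,0,0],0,-1]]'|grep -E "pos|contact"; python3 -m handwheel '[[[-1.2,0.1,2.7],0,-1],[[-2.7,0.3,0],0,-1],[[-2.7,0.3,-1],0,-1],[[0,0,0],0,-1]]'|grep -E "pos|contact"; python3 look.py
```

```text
eef_pos: [0.5771, -0.2247, 0.1721]
contact_force: [-8.2, 0.9, 4.2]
eef_pos: [0.5728, -0.2244, 0.1739]
contact_force: [-1.9, 0.8, -4.0]
[ 0.5728 -0.2244  0.1739] -0.1
104.1 [ 1.75e+01  1.00e-01 -9.00e-03  6.00e-03]
104.0 [ 2.00e+01  1.16e-01 -3.00e-03 -9.00e-03]
103.9 [ 2.25e+01  1.08e-01 -6.00e-03 -4.00e-03]
103.4 [ 2.25e+01  1.04e-01 -9.00e-03  1.00e-03]
103.1 [ 2.e+01  1.e-01 -9.e-03  6.e-03]
102.9 [ 2.00e+01  1.12e-01 -6.00e-03 -4.00e-03]
102.9 [ 2.5e+01  1.0e-01 -9.0e-03  1.0e-03]
102.4 [ 2.50e+01  1.12e-01 -6.00e-03 -9.00e-03]
102.3 [ 1.50e+01  1.04e-01 -9.00e-03  6.00e-03]
102.2 [ 2.00e+01  1.08e-01 -6.00e-03 -4.00e-03]
102.2 [ 2.00e+01  1.04e-01 -9.00e-03  1.00e-03]
102.1 [ 1.75e+01  1.08e-01 -6.00e-03  1.00e-03]
0 67.26416767578534
5 74.73067425803134
10 88.42820075653526
15 102.32643814004365
20 104.04633330777858
25 102.88671342689507
30 96.4099569470173
35 92.20644900228606
40 83.2231195166747
```

```bash
python3 -m handwheel '[[[-2.7,0.3,-1.2],0,-1],[[-2.7,0.3,-1.2],0,-1],[[-2.7,0.3,-1.2],0,-1],[[0,0,0],0,-1]]'|grep -E "pos|contact"; python3 -m handwheel '[[[-1.8,0.2,-0.8],0,-1],[[0,0,0],0,-1]]'|grep -E "pos|contact"; python3 -m handwheel '[[[-1.8,0.2,-0.8],0,-1],[[0,0,0],0,-1]]'|grep -E "pos|contact"; python3 look.py | head -6
```

```text
eef_pos: [0.5664, -0.2242, 0.1718]
contact_force: [-0.2, 0.5, -2.4]
eef_pos: [0.5644, -0.2238, 0.1708]
contact_force: [-0.1, -0.1, -2.4]
eef_pos: [0.5622, -0.2234, 0.1697]
contact_force: [-0.3, -0.1, -2.1]
[ 0.5622 -0.2234  0.1697] -0.1
113.5 [ 2.25e+01  1.12e-01 -3.00e-03 -4.00e-03]
112.9 [ 2.25e+01  1.00e-01 -9.00e-03  6.00e-03]
112.7 [ 2.00e+01  1.04e-01 -6.00e-03  6.00e-03]
112.2 [ 2.50e+01  1.16e-01 -3.00e-03 -9.00e-03]
111.4 [ 2.50e+01  1.08e-01 -6.00e-03 -4.00e-03]
```

```bash
python3 -m handwheel '[[[-1.8,0.2,-0.8],0,-1],[[0,0,0],0,-1]]'|grep -E "pos|contact"; python3 -m handwheel '[[[-1.4,0.1,-0.6],0,-1],[[0,0,0],0,-1]]'|grep -E "pos|contact"; python3 -m handwheel '[[[-1.4,0.1,-0.6],0,-1],[[0,0,0],0,-1]]'|grep -E "pos|contact"; python3 -m handwheel '[[[-1,0.1,-0.4],0,-1],[[0,0,0],0,-1]]'|grep -E "pos|contact"
```

```text
eef_pos: [0.5602, -0.2232, 0.1687]
contact_force: [-0.6, -0.2, -2.6]
eef_pos: [0.5592, -0.2231, 0.1683]
contact_force: [1.7, -0.0, -2.5]
eef_pos: [0.5581, -0.223, 0.1679]
contact_force: [1.8, 0.6, -2.8]
eef_pos: [0.5572, -0.223, 0.1676]
contact_force: [2.2, 0.8, -2.4]
```

```bash
python3 -m handwheel '[[[0.8,-0.1,-1.8],0,-1],[[0,0,0],0,-1]]'|grep -E "pos|contact"; python3 -m handwheel '[[[0.4,0,-0.9],0,-1],[[0,0,0],0,-1]]'|grep -E "pos|contact"; python3 look.py|head -6
```

```text
eef_pos: [0.558, -0.2232, 0.1656]
contact_force: [2.2, 0.0, -0.4]
eef_pos: [0.5582, -0.2232, 0.1646]
contact_force: [2.0, -1.0, -1.3]
[ 0.5582 -0.2232  0.1646] -0.1
115.0 [ 2.25e+01  1.12e-01 -3.00e-03 -4.00e-03]
114.7 [ 2.00e+01  1.04e-01 -6.00e-03  6.00e-03]
114.6 [ 2.25e+01  1.20e-01  0.00e+00 -9.00e-03]
114.5 [ 2.25e+01  1.08e-01 -6.00e-03  1.00e-03]
114.3 [ 2.50e+01  1.16e-01 -3.00e-03 -9.00e-03]
```

```bash
python3 -m handwheel '[[[0.6,1.5,-0.9],0,-1],[[0,0,0],0,-1]]'|grep -E "pos|contact"; python3 -m handwheel '[[[0.4,0,-0.9],0,-1],[[0,0,0],0,-1]]'|grep -E "pos|contact"
```

```text
eef_pos: [0.5584, -0.2228, 0.1646]
contact_force: [-0.8, -5.0, 3.8]
eef_pos: [0.5586, -0.2231, 0.1644]
contact_force: [-3.6, -5.0, 9.9]
```

```bash
python3 -m handwheel '[[[-0.8,0,1.8],0,-1],[[0,0,0],0,-1],[[0,0,0],0,-1]]'|grep -E "pos|contact"; python3 -m handwheel '[[[0.4,0,-0.9],0,-1],[[0,0,0],0,-1]]'|grep -E "pos|contact"; python3 look.py | head -8
```

```text
eef_pos: [0.5583, -0.2215, 0.1646]
contact_force: [1.6, -0.8, 0.1]
eef_pos: [0.5584, -0.2219, 0.1643]
contact_force: [-1.1, -2.4, 6.1]
[ 0.5584 -0.2219  0.1643] -0.1
114.6 [ 2.25e+01  1.12e-01 -3.00e-03 -4.00e-03]
114.1 [ 2.00e+01  1.04e-01 -6.00e-03  6.00e-03]
114.0 [ 2.25e+01  1.20e-01  0.00e+00 -9.00e-03]
113.8 [ 2.50e+01  1.12e-01 -3.00e-03 -4.00e-03]
113.8 [ 2.25e+01  1.08e-01 -6.00e-03  1.00e-03]
113.6 [ 2.50e+01  1.16e-01 -3.00e-03 -9.00e-03]
113.5 [ 2.00e+01  1.16e-01  0.00e+00 -4.00e-03]
```

```bash
python3 -m handwheel '[[[-1.8,0.2,-0.7],0,-1],[[-1.8,0.2,-0.7],0,-1],[[0,0,0],0,-1]]'|grep -E "pos|contact"; python3 -m handwheel '[[[0,0,0],0,-0.6],[[0,0,0],0,-0.4],[[0,0,0],0,-0.2],[[0,0,0],0,0.1],[[0,0,0],0,0.3],[[0,0,0],0,0.3]]' 20; python3 - <<'E'
from edge import *
from plant import eyes
from scipy.optimize import differential_evolution
im=np.mean([eyes.camera("scene")["color"].astype(float) for _ in range(3)],0);np.save("pics/cur.npy",im);g=grad("s",im)
def sc(p,fix=None):
    l,s,y,px=p if fix is None else (fix,*p);return -score((l,s,y,px),np.array([.5584,-.2219,.1643]),-.1,"scene",g)
for L in(20,22.5,25,27.5,30):
    r=differential_evolution(sc,[(.10,.124),(-.012,.012),(-.015,.012)],args=(L,),seed=0,maxiter=25);print(L,r.x.round(4),r.fun)
E
```

```text
eef_pos: [0.5564, -0.2217, 0.1634]
contact_force: [2.8, -1.9, 3.5]
t: 20.97
eef_pos: [0.554, -0.2205, 0.1614]
eef_rot: [-0.156, -3.135, -0.002]
contact_force: [-0.4, -1.0, 0.2]
grip_width: 0.0557
grasp_force: 0.0
20 [ 0.1004 -0.0078  0.0085] -114.84597915041448
22.5 [ 0.1226  0.0011 -0.0139] -116.13608593874083
25 [ 0.1214  0.0003 -0.0144] -116.09347536431366
27.5 [ 0.1204 -0.0003 -0.0149] -115.41359280728395
30 [ 0.1149 -0.0033 -0.0135] -113.57351633014275
```

```bash
python3 -m handwheel '[[[0,0,2],0,0.3],[[0,0,10],0,0.3],[[0,0,20],0,0.3],[[0,0,25],0,0.3],[[0,0,30],0,0.3],[[0,0,30],0,0.3],[[-15,0,20],0,0.3],[[0,0,0],0,0.3]]'|grep -E "t:|pos|contact"; python3 - <<'E'
from edge import *
from plant import eyes
o=[]
for n,x,y in(("top",350,140),("scene",245,195)):
    i=np.mean([eyes.camera(n)["color"].astype(float) for _ in range(4)],0);np.save(f"pics/end_{n}.npy",i)
    i=cv2.resize(np.clip(i[y:y+120,x:x+78]*1.5,0,255).astype(np.uint8),None,fx=5,fy=5,interpolation=cv2.INTER_CUBIC)
    q=(.618,-.230,-.1)
    for P in tf(q,F3+[.003,0,.0545],**S)[::2]:
        u,v=(proj(n,P)[0]-[x,y]+.5)*5;cv2.circle(i,(int(u),int(v)),1,(0,0,255),-1)
    o.append(i)
cv2.imwrite("pics/m8.png",np.hstack(o))
E
```

```text
t: 21.78
eef_pos: [0.5405, -0.2219, 0.3056]
eef_rot: [0.157, 3.131, -0.005]
contact_force: [0.1, -0.1, 1.0]
```

View pics/m8.png

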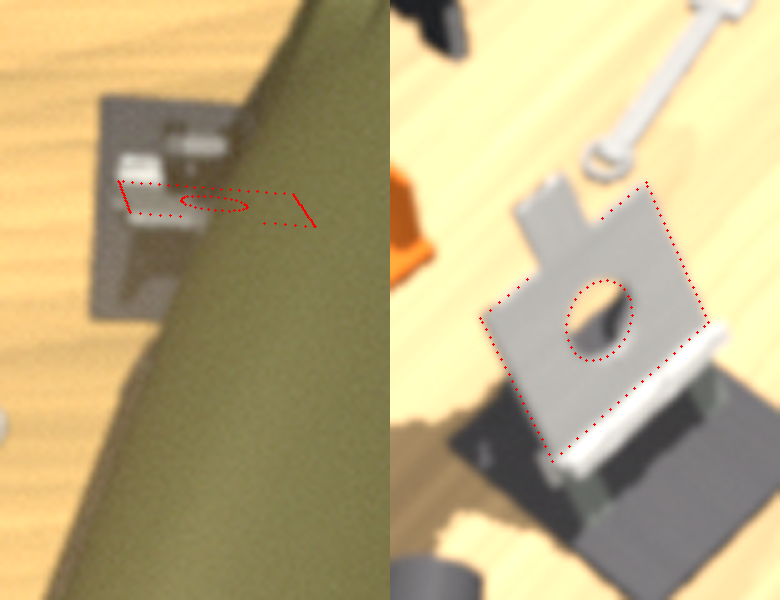

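```bash
python3 - <<'E'
from edge import *
from scipy.optimize import differential_evolution
im=np.load("pics/end_scene.npy");g=grad("s",im)
TAB=np.vstack([seg((.017,.093),(.017,.125),20),seg((.017,.125),(-.017,.125),20),seg((-.017,.125),(-.017,.093),20)])
import edge
edge.F3=np.vstack([F3,np.c_[np.full(60,.003),TAB]])
def sc(p,l): # pose of plate origin with x fixed by stand
    x,y,z,w=p;return -score((l,0,0,0),np.array([x,y,z-.005]),w,"scene",g)
O=tf((.618,-.230,-.1),(.003,0,.0545),**S)[0];print(O)
for L in(19,21,23,25,27,29,31):
    r=differential_evolution(sc,[(O[0]-.01,O[0]+.01),(O[1]-.008,O[1]+.008),(O[2]-.008,O[2]+.008),(-.16,-.04)],args=(L,),seed=0,maxiter=40);print(L,(r.x[:3]-O).round(4),r.x[3].round(3),round(r.fun,2))
E
```

```text
[ 0.59778771 -0.22797201  0.06266163]
19 [-0.0001 -0.0051  0.0078] -0.083 -111.9
21 [-0.     -0.0039  0.0066] -0.08 -115.39
23 [-0.0059  0.0035 -0.0058] -0.092 -116.64
25 [-0.0041  0.0036 -0.0068] -0.11 -116.89
27 [-0.0026  0.0041 -0.0069] -0.11 -116.73
29 [-0.0022  0.005  -0.0072] -0.119 -115.82
31 [-0.0015  0.0063 -0.0076] -0.115 -113.56
```

```bash
python3 -m handwheel '[[[20,-2,0],0,-1],[[25,-2,0],0,-1],[[25,-3,0],0,-1],[[18,-2,0],0,-1],[[0,0,-20],0,-1],[[0,0,-35],0,-1],[[0,0,-35],0,-1],[[0,0,-35],0,-1]]' 30|grep -E "t:|pos|contact"; python3 -m handwheel '[[[0,0,-35],0,-1],[[0,0,-25],0,-1],[[0,0,-12],0,-1],[[0,0,0],0,-1],[[0,0,0],0,-1]]'|grep -E "t:|pos|contact|grip"
```

```text
t: 22.85
eef_pos: [0.628, -0.23, 0.1722]
eef_rot: [-0.156, -3.137, -0.0]
contact_force: [0.3, -0.5, -1.1]
t: 23.27
eef_pos: [0.6279, -0.2301, 0.1023]
eef_rot: [-0.157, -3.137, -0.0]
contact_force: [0.7, -0.1, 0.3]
grip_width: 0.0004
```

```bash
python3 -m handwheel '[[[-8,0.8,0],0,-1],[[-8,0.8,0],0,-1],[[-4,0.4,0],0,-1],[[0,0,0],0,-1]]'|grep -E "pos|contact"; python3 -m handwheel '[[[-2,0.2,0],0,-1],[[0,0,0],0,-1]]'|grep -E "pos|contact"; python3 -m handwheel '[[[-2,0.2,0],0,-1],[[0,0,0],0,-1]]'|grep -E "pos|contact"; python3 -m handwheel '[[[-1.5,0.1,0],0,-1],[[0,0,0],0,-1]]'|grep -E "pos|contact"
```

```text
eef_pos: [0.6073, -0.2283, 0.1038]
contact_force: [-0.4, 0.3, 0.0]
eef_pos: [0.606, -0.2281, 0.103]
contact_force: [0.1, -0.2, 0.7]
eef_pos: [0.6038, -0.2277, 0.1023]
contact_force: [-0.2, 0.5, -1.0]
eef_pos: [0.6022, -0.2276, 0.1021]
contact_force: [0.3, -0.2, -0.4]
```

```bash
python3 -m handwheel '[[[-1.5,0.1,0],0,-1],[[0,0,0],0,-1]]'|grep -E "pos|contact"; python3 -m handwheel '[[[-1,0.1,0],0,-1],[[0,0,0],0,-1]]'|grep -E "pos|contact"; python3 -m handwheel '[[[-1,0.1,0],0,-1],[[0,0,0],0,-1]]'|grep -E "pos|contact"
```

```text
eef_pos: [0.6007, -0.2274, 0.1022]
contact_force: [0.6, -0.3, 0.2]
eef_pos: [0.5998, -0.2274, 0.1023]
contact_force: [-0.4, 0.3, 0.9]
eef_pos: [0.5988, -0.2273, 0.1023]
contact_force: [0.1, -0.0, -0.3]
```

```bash
python3 -m handwheel '[[[2,-0.2,0],0,-1],[[0,0,-6],0,-1],[[0,0,0],0,-1],[[-2,0.2,0],0,-1],[[0,0,0],0,-1]]'|grep -E "pos|contact"; python3 -m handwheel '[[[-1,0.1,0],0,-1],[[0,0,0],0,-1]]'|grep -E "pos|contact"; python3 -m handwheel '[[[-1,0.1,0],0,-1],[[0,0,0],0,-1]]'|grep -E "pos|contact"; python3 -m handwheel '[[[-1,0.1,0],0,-1],[[0,0,0],0,-1]]'|grep -E "pos|contact"
```

```text
eef_pos: [0.5984, -0.2272, 0.096]
contact_force: [-0.0, -0.4, -0.0]
eef_pos: [0.5978, -0.2272, 0.0964]
contact_force: [0.1, -0.1, -0.4]
eef_pos: [0.5969, -0.2272, 0.0964]
contact_force: [0.2, -0.1, -0.4]
eef_pos: [0.5959, -0.227, 0.0964]
contact_force: [0.4, -1.2, 0.1]
```

```bash
python3 -m handwheel '[[[-1,0.1,0],0,-1],[[0,0,0],0,-1]]'|grep -E "pos|contact"; python3 -m handwheel '[[[-1,0.1,0],0,-1],[[0,0,0],0,-1]]'|grep -E "pos|contact"; python3 -m handwheel '[[[-1,0.1,0],0,-1],[[0,0,0],0,-1]]'|grep -E "t:|pos|contact"
```

```text
eef_pos: [0.5949, -0.2269, 0.0963]
contact_force: [1.3, -0.3, 0.3]
eef_pos: [0.5938, -0.2268, 0.0963]
contact_force: [-0.4, 0.6, -0.1]
t: 26.02
eef_pos: [0.5928, -0.2267, 0.0963]
eef_rot: [-0.157, -3.138, -0.0]
contact_force: [0.8, 1.4, 1.1]
```

```bash
cat > cmp.py <<'E'
from edge import *
from plant import eyes
a=np.load("pics/end_scene.npy");b=np.mean([eyes.camera("scene")["color"].astype(float) for _ in range(3)],0);np.save("pics/now.npy",b)
# where did the picture change around the left/right/top borders of the plate; and where is the dark hand
q=(.618,-.230,-.1)
for nm,P in(("left",(.006,-.055,.08)),("tabL",(.006,-.017,.175)),("tabR",(.006,.017,.175)),("right",(.006,.055,.09)),("topR",(.006,.055,.144)),("topL",(.006,-.055,.144))):
    u,v=proj("scene",tf(q,P,**S))[0].round().astype(int);A=a[v-5:v+6,u-5:u+6].astype(np.float32);B=b[v-5:v+6,u-5:u+6].astype(np.float32)
    sh=cv2.phaseCorrelate(A.mean(2).copy(),B.mean(2).copy());print(nm,(u,v),abs(A-B).mean().round(1),np.round(sh[0],2),round(sh[1],2))
d=np.abs(b-a).mean(2);m=(b.mean(2)<60)&(d>25);ys,xs=np.nonzero(m[240:310,240:330]);print("hand low pixels",[(int(xs[k]+240),int(ys[k]+240)) for k in np.argsort(-ys)[:3]])
E
python3 cmp.py
```

```text
left (np.int64(273), np.int64(279)) 15.3 [-0.61 -0.31] 0.62
tabL (np.int64(270), np.int64(238)) 40.9 [-0.13 -0.17] 0.44
tabR (np.int64(280), np.int64(230)) 105.7 [1.61 1.23] 0.38
right (np.int64(303), np.int64(248)) 36.5 [0.91 0.68] 0.73
topR (np.int64(296), np.int64(231)) 113.4 [-4.8  -0.38] 0.17
topL (np.int64(263), np.int64(258)) 17.3 [-0.61 -0.21] 0.9
hand low pixels [(262, 309), (261, 309), (252, 309)]
```

```bash
python3 -m handwheel '[[[-1,0.1,0],0,-1],[[0,0,0],0,-1]]'|grep -E "pos|contact"; python3 -m handwheel '[[[-1,0.1,0],0,-1],[[0,0,0],0,-1]]'|grep -E "t:|pos|contact";  python3 cmp.py
```

```text
eef_pos: [0.5919, -0.2266, 0.0963]
contact_force: [0.2, 0.4, -0.1]
t: 26.5
eef_pos: [0.5908, -0.2265, 0.0963]
eef_rot: [-0.157, -3.138, -0.0]
contact_force: [-0.4, 0.7, -0.0]
left (np.int64(273), np.int64(279)) 15.3 [-0.59 -0.27] 0.6
tabL (np.int64(270), np.int64(238)) 44.6 [ 0.25 -0.28] 0.4
tabR (np.int64(280), np.int64(230)) 105.6 [1.9  1.24] 0.43
right (np.int64(303), np.int64(248)) 31.5 [0.87 0.41] 0.88
topR (np.int64(296), np.int64(231)) 114.9 [-2.71 -0.39] 0.12
topL (np.int64(263), np.int64(258)) 19.6 [-0.23 -0.55] 0.71
hand low pixels [(257, 309), (258, 309), (259, 309)]
```

```bash
python3 -m handwheel '[[[-1,0.1,0],0,-1],[[0,0,0],0,-1]]'|grep -E "pos|contact"; python3 -m handwheel '[[[-1,0.1,0],0,-1],[[0,0,0],0,-1]]'|grep -E "t:|pos|contact";python3 -m handwheel '[[[-1,0.1,0],0,-1],[[0,0,0],0,-1]]'|grep -E "t:|pos|contact"
```

```text
eef_pos: [0.5898, -0.2264, 0.0963]
contact_force: [-0.3, 0.3, 0.1]
t: 26.98
eef_pos: [0.5888, -0.2263, 0.0963]
eef_rot: [-0.157, -3.138, -0.0]
contact_force: [0.2, 0.5, 0.8]
t: 27.15
eef_pos: [0.5878, -0.2262, 0.0963]
eef_rot: [-0.157, -3.138, -0.0]
contact_force: [0.1, 0.3, -0.6]
```

```bash
python3 -m handwheel '[[[-1,0.1,0],0,-1],[[0,0,0],0,-1]]'|grep -E "pos|contact"; python3 -m handwheel '[[[-1,0.1,0],0,-1],[[0,0,0],0,-1]]'|grep -E "pos|contact";python3 -m handwheel '[[[-1,0.1,0],0,-1],[[0,0,0],0,-1]]'|grep -E "t:|pos|contact"; python3 cmp.py
```

```text
eef_pos: [0.5868, -0.2261, 0.0963]
contact_force: [0.3, -0.8, -0.2]
eef_pos: [0.5858, -0.226, 0.0963]
contact_force: [0.2, 0.8, 0.1]
t: 27.65
eef_pos: [0.5848, -0.2259, 0.0963]
eef_rot: [-0.157, -3.138, -0.0]
contact_force: [-0.7, 0.2, -0.2]
left (np.int64(273), np.int64(279)) 15.4 [-0.57 -0.27] 0.62
tabL (np.int64(270), np.int64(238)) 56.5 [0.13 0.46] 0.56
tabR (np.int64(280), np.int64(230)) 105.6 [1.38 0.19] 0.65
right (np.int64(303), np.int64(248)) 18.5 [ 0.43 -0.01] 1.0
topR (np.int64(296), np.int64(231)) 115.0 [ 3.83 -1.12] 0.31
topL (np.int64(263), np.int64(258)) 28.8 [-0.65 -0.73] 0.4
hand low pixels [(254, 309), (253, 309), (252, 309)]
```

```bash
python3 - <<'E'
from h import *
a=np.load("pics/end_scene.npy").mean(2);b=np.load("pics/now.npy").mean(2)
for nm,i in(("end",a),("now",b)):
    print(nm,"cols 255..311 step2")
    for v in range(226,302,3): print(v,' '.join(f"{int(x):3d}" for x in i[v,256:312:2]))
print(proj("scene",[(.5848,-.226,.0823),(.5848,-.226,.1463)]),proj("scene",tf((.618,-.23,-.1),[(.006,0,.0545),(.006,0,.0795),(.006,0,.1195)],**S)))
E
```

```text
end cols 255..311 step2
226 165 165 164 167 171 168 164 161 159 161 163 160 156 152 143 123 130 146 146 150 157 155 155 153 152 156 157 157
229 165 166 170 170 166 164 160 160 163 162 159 148 150 149 123 141 143 136 130 151 155 156 153 151 153 156 157 158
232 169 171 168 166 163 160 163 164 158 137 143 130 129 144 149 145 138 154 154 145 139 151 149 152 156 157 158 158
235 169 168 166 161 162 165 161 141 144 130 126 126 125 134 157 160 158 149 135 125 124 137 150 157 158 158 158 158
238 168 164 162 165 165 161 155 126 127 127 126 126 126 125 145 152 135 124 123 124 125 129 151 158 158 158 159 157
241 162 164 166 164 161 162 161 147 120 127 126 125 126 125 125 124 122 123 124 125 125 125 136 156 159 158 157 160
244 166 165 162 162 163 161 158 156 136 122 126 125 124 123 122 123 124 124 124 124 124 124 125 144 157 158 164 167
247 164 162 164 163 159 157 158 160 160 133 124 123 121 122 122 124 124 124 124 124 123 125 126 129 153 166 169 167
250 163 164 162 159 159 160 162 163 152 133 122 121 122 122 124 129 127 121 120 123 125 125 125 125 139 166 166 162
253 164 160 159 160 161 163 156 
[... 4426 characters left out ...]
3  43  42  44  49  93  96  93 104  92  65  44  44  45  46  72  85  85  86  85  86  87  85
292  91  88  89  89  80  60  45  43  43  42  52  67  63  70  70  69  54  46  62  78  86  86  86  85  86  86  86  86
295  88  89  89  90  95  98  86  55  44  44  43  44  46  66  70  71  78  78  85  86  86  86  87  86  86  86  85  86
298  90  89  91  97  99  96  92  91  76  53  43  45  45  52  75  87  87  84  84  86  86  86  86  87  86  87  87  86
301  88  94  98  99  94  91  93  92  96  96  73  48  44  51  81  86  86  86  86  85  86  86  87  87  86  86  87  86
[[288.2348702  264.56268676]
 [286.27875348 248.7295642 ]] [[293.04403065 272.51830215]
 [289.41872801 264.87298726]
 [283.45693966 252.30031299]]
```

```bash
python3 -m handwheel '[[[-0,0,1],0,-1],[[4,-0.4,0],0,-1],[[10,-1,0],0,-1],[[12,-1.2,0],0,-1],[[4,-0.4,0],0,-1],[[0,0,-3],0,-1],[[0,0,-4],0,-1],[[0,0,0],0,-1]]'|grep -E "pos|contact"; python3 -m handwheel '[[[-5,0.5,0],0,-1],[[-5,0.5,0],0,-1],[[0,0,0],0,-1]]'|grep -E "t:|pos|contact"; python3 -m handwheel '[[[-2,0.2,0],0,-1],[[0,0,0],0,-1]]'|grep -E "t:|pos|contact";python3 -m handwheel '[[[-2,0.2,0],0,-1],[[0,0,0],0,-1]]'|grep -E "pos|contact"
```

```text
eef_pos: [0.6138, -0.2286, 0.089]
contact_force: [-0.2, -0.2, -0.5]
t: 28.72
eef_pos: [0.6033, -0.2277, 0.0903]
eef_rot: [-0.157, -3.136, -0.0]
contact_force: [-0.4, -0.4, 0.1]
t: 28.88
eef_pos: [0.6026, -0.2278, 0.0906]
eef_rot: [0.157, 3.138, -0.0]
contact_force: [0.5, -0.6, -0.3]
eef_pos: [0.6011, -0.2276, 0.0906]
contact_force: [-0.1, -0.4, 0.4]
```

```bash
python3 -m handwheel '[[[-2,0.2,0],0,-1],[[0,0,0],0,-1]]'|grep -E "pos|contact";python3 -m handwheel '[[[-2,0.2,0],0,-1],[[0,0,0],0,-1]]'|grep -E "pos|contact";python3 -m handwheel '[[[-2,0.2,0],0,-1],[[0,0,0],0,-1]]'|grep -E "pos|contact"
```

```text
eef_pos: [0.6006, -0.2276, 0.091]
contact_force: [5.4, -0.6, -1.1]
eef_pos: [0.6003, -0.2276, 0.0915]
contact_force: [9.5, -1.0, -1.1]
eef_pos: [0.5998, -0.2276, 0.0921]
contact_force: [11.7, -1.0, -2.2]
```

```bash
python3 -m handwheel '[[[6,-0.6,0],0,-1],[[8,-0.8,0],0,-1],[[10,-1,0],0,-1],[[0,0,20],0,-1],[[0,0,35],0,-1],[[0,0,40],0,-1],[[0,0,40],0,-1],[[0,0,40],0,-1]]'|grep -E "pos|contact"; python3 -m handwheel '[[[10,0,20],0,-1],[[0,0,0],0,-1],[[0,0,0],0,-1]]'|grep -E "t:|pos|contact"; python3 - <<'E'
from edge import *
from plant import eyes
a=np.load("pics/end_scene.npy").astype(np.float32);b=np.mean([eyes.camera("scene")["color"].astype(float) for _ in range(3)],0).astype(np.float32)
q=(.618,-.230,-.1)
for P in((.006,-.055,.07),(.006,.017,.175),(.006,.055,.09),(.006,.055,.144),(.006,-.055,.144),(.006,0,.08)):
    u,v=proj("scene",tf(q,P,**S))[0].round().astype(int);A=a[v-6:v+7,u-6:u+7].mean(2).copy();B=b[v-6:v+7,u-6:u+7].mean(2).copy()
    s=cv2.phaseCorrelate(A,B);print((int(u),int(v)),abs(A-B).mean().round(1),np.round(s[0],2),round(s[1],2))
i0=cv2.imread("pics/scene0.png").astype(float)
for nm,(x,y,w,h) in dict(coupling=(325,208,22,24),wrench=(283,188,36,44),tee=(368,226,38,50),flange=(357,115,36,26),cornertab=(360,143,20,20),elbow=(225,305,40,50)).items(): print(nm,np.abs(b[y:y+h,x:x+w]-i0[y:y+h,x:x+w]).mean().round(1))
E
```

```text
eef_pos: [0.6181, -0.2291, 0.2664]
contact_force: [1.0, -0.5, 0.7]
t: 30.47
eef_pos: [0.6297, -0.2295, 0.2863]
eef_rot: [0.156, 3.136, -0.001]
contact_force: [-0.4, -0.4, -0.6]
(275, 282) 15.6 [-0.46  0.88] 0.63
(280, 230) 4.3 [0.46 0.57] 0.99
(303, 248) 3.5 [0.5  0.48] 1.0
(296, 231) 6.0 [0.38 1.52] 0.91
(263, 258) 4.7 [0.51 0.51] 1.0
(289, 265) 3.0 [0.52 0.48] 1.0
coupling 15.7
wrench 66.3
tee 12.3
flange 12.0
cornertab 16.3
elbow 28.2
```

```bash
python3 -c "
from plant import ticket;print(ticket.hand_in())"
```

```text
the job is handed in; nothing more can be done
None
```

The mid-tab plate stands on the ledge, centred and leaning back against both arms as far as the images and a light push on its lower part could tell; I let go, moved the arm clear, and handed the job in at about 30.6 s.

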